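Turn the finished tray's status paddle over to green at the leak-test bench

TASK

All three housings in the full tray have passed their leak test, so mark that tray as finished: put a fingertip under the free edge of its yellow status paddle, lift it up and over its pivot, and push it down on the other side until it lies flat on its rest with the green face up. Only push it, gently: do not pinch, force or fling the paddle. Leave the part-filled tray's paddle showing yellow and all housings standing where they are.

Things in the scene. Friction and masses are not known exactly. Their poses are not given: they have to be found in the camera images.
- full_tray: blue tray, fixed to the bench, 120 mm (its x) by 254 mm (its y), 25 mm high, three nests in a row along its y at -74, 0, +74 mm; all three nests hold a housing. Origin: centre of its underside, z up. Its status paddle stands on a steel bracket at its -x edge, facing the robot; the pivot is at tray x -100, y 0, z 95 mm.
- part_tray: blue tray, fixed to the bench, 120 mm (its x) by 254 mm (its y), 25 mm high, three nests in a row along its y at -74, 0, +74 mm; only the middle nest holds a housing, the outer two are empty. Which tray stands left and which right varies. Origin: centre of its underside, z up. Its status paddle stands on a steel bracket at its -x edge, facing the robot; the pivot is at tray x -100, y 0, z 95 mm.
- full_flag (a joint): hinge of the full tray's paddle, rad. 0: level, reaching to the tray's +y side, yellow face up; pi/2: straight up; pi: level on the other rest, reaching to -y, green face up. Stops at 0 and pi. Stiff friction hinge (0.06 N m, about 1 N at the free edge): stays wherever left, never falls, must be pushed all the way. Starts 0 to 0.15.
- full_flag_pivot (a point): middle of the full tray's paddle hinge axis (fixed, 95 mm above the bench); axes as the tray: x along the level hinge, z up. Below it a 12 mm post carries a fixed rest bar reaching 28 mm to each side along y, 16 mm wide, with rubber buffers whose tops are 93 mm above the bench; two 3 mm clevis cheeks at x +-25 mm. No part of the bracket is higher than 102 mm.
- full_flag_edge (a point): middle of the free edge of the full tray's paddle, 76 mm from the hinge axis, at mid-thickness; its z points out of the yellow face, its y away from the pivot. The paddle is a flat plate 4 mm thick, 40 mm wide along the hinge, 35 g, yellow on one face, green on the other; springy: its edge bends 0.5 mm per N. Beyond the rest bar the air under it is open down to the bench (about 90 mm).
- part_flag (a joint): hinge of the part-filled tray's paddle, rad. 0: level, reaching to the tray's +y side, yellow face up; pi/2: straight up; pi: level on the other rest, reaching to -y, green face up. Stops at 0 and pi. Stiff friction hinge (0.06 N m, about 1 N at the free edge): stays wherever left, never falls, must be pushed all the way. Starts 0 to 0.15.
- part_flag_edge (a point): middle of the free edge of the part-filled tray's paddle, same paddle, size and axes as on the other; to be left as it is
- housing1: die-cast aluminium valve housing, 160 g, 46 mm tall, flange 62 mm across, standing loose in a tray nest (nest floor 13 mm above the tray's underside, so its top is 59 mm above the bench); origin at the centre of its underside. Not to be disturbed. In the full tray.
- housing2: die-cast aluminium valve housing, 160 g, 46 mm tall, flange 62 mm across, standing loose in a tray nest (nest floor 13 mm above the tray's underside, so its top is 59 mm above the bench); origin at the centre of its underside. Not to be disturbed. In the full tray.
- housing3: die-cast aluminium valve housing, 160 g, 46 mm tall, flange 62 mm across, standing loose in a tray nest (nest floor 13 mm above the tray's underside, so its top is 59 mm above the bench); origin at the centre of its underside. Not to be disturbed. In the full tray.
- housing4: die-cast aluminium valve housing, 160 g, 46 mm tall, flange 62 mm across, standing loose in a tray nest (nest floor 13 mm above the tray's underside, so its top is 59 mm above the bench); origin at the centre of its underside. Not to be disturbed. In the part-filled tray.

How it is judged:
At the end, for the whole second after the job is handed in: The full tray's paddle lies on its far rest, green up, within 0.12 rad of level and at rest; the other paddle's edge is within 8 mm of where it was, still yellow; every housing stands upright within 10 mm of where it was (value of joint full_flag above 3.02 rad and velocity of joint full_flag between -0.05 and 0.05 rad/s and distance of part_flag_edge from where it was at the start of the episode below 0.008 m and distance of each of housing1, housing2, housing3, housing4 from where it was at the start of the episode below 0.01 m and angle between each of housing1, housing2, housing3, housing4's own z axis and vertical below 0.15 rad); the robot touches nothing.
It fails at once if the paddle, its bracket or the full tray is pinched or forced with more than 25 N (contact force between any of the fingers, the arm and full_tray above 25 N).
It fails at once if the paddle is flung or slammed (faster than 6 rad/s) (velocity of joint full_flag above 6 rad/s or velocity of joint full_flag below -6 rad/s).
It fails at once if the part-filled tray's paddle is moved (distance of part_flag_edge from where it was at the start of the episode above 0.008 m).
It fails at once if a housing is lifted, pushed or knocked (distance of any of housing1, housing2, housing3, housing4 from where it was at the start of the episode above 0.01 m).
It also fails if it takes over 45 s, if anything falls off the work surface, if the arm or the gripper's body presses on something with over 40 N, if the wrist force passes 120 N, or if a joint passes its speed limit or range.

ROBOT

A 7-joint arm with a two-finger parallel gripper is mounted at the origin on the work surface. World frame = base frame: x ahead of the robot, y to its left, z up, the work surface at z = 0. Lengths are in m, angles in rad, forces in N, time in s.
With the tool pointing down it reaches from about 0.425 to 0.875 m from the base axis. Payload 4.7 kg.
Tool frame: the origin (TCP) lies at the centre of the arm's flange, where the gripper is bolted on; the fingertips stand 182 mm ahead of it and the grasp point (between the pads) lies ahead of it (ctrl.hold_point_z is the z of the grasp point in the tool frame, in m); z points along the fingers, y is the direction in which the jaws open and shut (so a half turn about z gives the same grasp; the last joint's range is limited). The gripper opens to 87 mm and grips with 3 to 60 N. Pads are 19 mm wide; open, the fingers measure 117 mm over their backs; the gripper's body (75 mm by 190 mm) begins 51 mm behind the grasp point.
Start: joints at [1.321, 0.321, -0.07, 1.45, 0.023, 1.371, -0.057], TCP at [0.169, -0.628, 0.405] pointing down, gripper open.
Joint ranges: [-2.86, 2.86], [-0.3, 2.09], [-1.38, 1.24], [0.06, 2.45], [-1.56, 4.7], [0.09, 2.05], [-2.69, 2.69]. Speed limits (rad/s): [2.57, 2.57, 3.14, 3.14, 3.14, 3.14, 3.14].

INTERFACE

Orientations are given as a rotation vector (axis times angle).
In Python, from bench import get_state, imaging, workorder, ctrl gives the robot as it stands.
- The arm moves only by the tool step_arm, never from a script. Its argument "increments" is a list of rows, each an object of numbers: "claw": the opening, from 0 (shut) to 1 (fully open); "tx", "ty", "tz": the shift along the tool's x, y, z in m; "spin": the turn about the tool's z in degrees. A call has 1 to 8 rows; each row is the pose to reach, as a shift and turn from the pose commanded when the call began, along the tool's axes at that moment; what a row does not reach only later rows make up. A row lasts 1/12 s, in which the tool goes at most 41.7 mm and 7.16 degrees, less where a joint would pass 70% of its speed; a pose out of reach is approached as far as the arm can. A call with a gripper value outside its range is refused whole. The fingers move at their own pace and stop on an object; "force" is the grip in N (left out, the last holds). Time passes only in rows, so rows that repeat a pose let the fingers close. It gives the time, the measured TCP pose, the force and the opening at its end, in the units of the state.
- get_state(): the state, without advancing time (a new reading comes with each control period).
- imaging.get_image(name): name is "scene" or "top" or "wrist"; returns the picture (480x640x3 uint8, blue, green, red); there is no depth.
- imaging.camera_params(name): a dict with "intrinsics" (3x3 intrinsics, pixels), "camera_from_world" (4x4, takes a point from world to camera coordinates). Camera axes: x right, y down, z forward; pixel columns grow to the right and rows downward; lengths in m; the calibration is good to about 2 mm. A picture is of the moment at which its call begins: read the wrist's pose just before it. camera_params takes no time and is no camera call; for the wrist camera it gives the pose at the moment of the call.
- workorder.close_job(): hands the job in, once; it reports no verdict.
The state is a dict: "time": time; "joint_positions": joint angles; "qd": joint speeds; "joint_torque": joint torques, N m; "position": TCP position; "tool_rot": TCP orientation; "ft_force": force on the tool from outside, world axes, zero at the start; "torque": the same for the moment, N m; "grip_width": opening from 0.0 (shut) to 1.0 (fully open).
Only numpy, scipy, OpenCV 4.12 (cv2) and the standard library are available. Lean on these libraries where they do the work, as an engineer would, in place of code of your own. Each camera call takes 0.05 s, during which the arm holds its last target. There are 200 camera calls.

## Working session

There is one attempt and no reset: what is moved stays moved. The work goes in short steps, Python scripts to look and compute and a tool call to move; the robot and the scene stay as the last step left them, time stands still between calls to the robot, and variables do not carry over. Pictures are saved under pics/ and viewed, on a budget of 10 in all, crops included, one or two more only if the job needs it, and the job is handed in when it is done.

Besides the shell and the picture viewer there is one more tool, called after "Call:" as name(argument=value, ...) on one line, values as JSON. step_arm: Moves the arm, as the interface text tells. Its arguments: {"type":"object","properties":{"increments":{"type":"array"},"force":{"type":"number"}},"required":["increments"]}

```bash
mkdir -p pics; python3 - <<'E'
from bench import get_state, imaging, workorder, ctrl
import cv2, numpy as np
s=get_state(); print(s, ctrl.hold_point_z)
for n in ["scene","top"]:
    cv2.imwrite(f"pics/{n}0.png",imaging.get_image(n))
    p=imaging.camera_params(n); print(n,np.array(p["intrinsics"]).round(1).tolist(),np.array(p["camera_from_world"]).round(4).tolist())
E
```

```text
{'time': 0.0, 'joint_positions': array([ 1.32109445,  0.32185063, -0.07006897,  1.45164349,  0.02265339,
        1.37078704, -0.05691396]), 'qd': array([-0.00022141,  0.00039978,  0.00120956, -0.00025998,  0.00037214,
        0.00023132,  0.00082457]), 'joint_torque': array([ 9.25970890e-04, -4.91285849e+01, -4.03146856e-01, -3.12523556e+01,
       -6.40292885e-02,  4.37426870e-02,  1.65963920e-04]), 'position': array([ 0.16939073, -0.62734314,  0.40365895]), 'tool_rot': array([-3.11245795e+00, -4.12952020e-01,  6.29813969e-04]), 'ft_force': array([ 0.10661409,  0.54006301, -0.25083649]), 'torque': array([-0.01026344, -0.03502056,  0.0248659 ]), 'grip_width': 0.9998772690467986} 0.1635
scene [[442.2, 0.0, 306.7], [0.0, 442.2, 246.0], [0.0, 0.0, 1.0]] [[-0.6233, 0.7818, 0.0174, 0.3442], [0.4483, 0.3755, -0.8112, -0.1839], [-0.6407, -0.4979, -0.5845, 1.2033], [0.0, 0.0, 0.0, 1.0]]
top [[571.3, 0.0, 320.2], [0.0, 571.3, 241.0], [0.0, 0.0, 1.0]] [[0.0226, -0.9997, 0.0032, -0.0077], [-0.9981, -0.0228, -0.0569, 0.5376], [0.0569, -0.0019, -0.9984, 1.3093], [0.0, 0.0, 0.0, 1.0]]
```

View pics/top0.png

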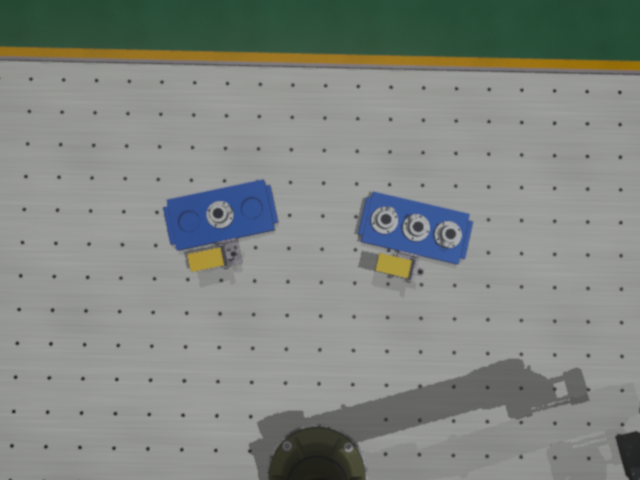

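View pics/scene0.png

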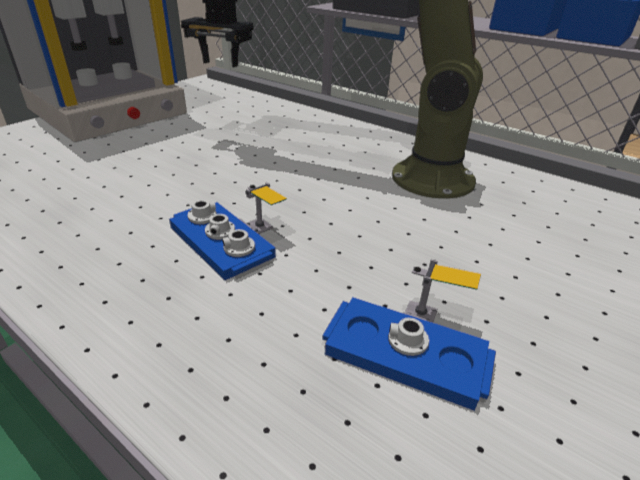

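The full tray is on the right, with housings at about (385,219), (417,227) and (450,235) and its yellow paddle at about (395,266). The part tray is on the left, with its paddle at (206,259). Next I'll measure the full tray and look at the finger shape.

```bash
cat > h.py <<'E'
from bench import get_state, imaging, workorder, ctrl
import cv2, numpy as np
def back(n,uv,z):
    p=imaging.camera_params(n); K=np.array(p["intrinsics"]); T=np.array(p["camera_from_world"])
    c=-T[:3,:3].T@T[:3,3]; uv=np.atleast_2d(uv).astype(float)
    d=(T[:3,:3].T@np.linalg.inv(K)@np.c_[uv,np.ones(len(uv))].T).T
    return c+d*((z-c[2])/d[:,2])[:,None]
def proj(n,P):
    p=imaging.camera_params(n); K=np.array(p["intrinsics"]); T=np.array(p["camera_from_world"])
    q=(K@(T[:3,:3]@np.atleast_2d(P).T+T[:3,3:])).T
    return q[:,:2]/q[:,2:]
def blob(im,lo,hi,x0=0,x1=640):
    m=cv2.inRange(cv2.cvtColor(im,cv2.COLOR_BGR2HSV),lo,hi); m[:,:x0]=0; m[:,x1:]=0
    cs,_=cv2.findContours(m,cv2.RETR_EXTERNAL,cv2.CHAIN_APPROX_NONE)
    return max(cs,key=cv2.contourArea)
E
python3 - <<'E'
from h import *
im=cv2.imread("pics/top0.png")
for x0,x1 in((300,640),(0,300)):
    b=blob(im,(105,120,60),(125,255,255),x0,x1); r=cv2.boxPoints(cv2.minAreaRect(b))
    W=back("top",r,0.02); print("tray",r.round(1).tolist(),W.round(4).tolist(),"c",W.mean(0).round(4),"sides",np.linalg.norm(np.diff(W,axis=0),axis=1).round(3))
    m=im.copy(); m[:100]=0; y=blob(m,(18,120,80),(32,255,255),x0,x1); r=cv2.boxPoints(cv2.minAreaRect(y))
    W=back("top",r,0.1); print("pad",r.round(1).tolist(),W.round(4).tolist(),"sides",np.linalg.norm(np.diff(W,axis=0),axis=1).round(3))
print("housings",back("top",[[385,219],[417,227],[450,235]],.057).round(4))
a=cv2.resize(cv2.imread("pics/scene0.png")[0:80,170:270],(500,400),interpolation=cv2.INTER_CUBIC)
w=imaging.get_image("wrist"); cv2.imwrite("pics/c1.png",np.hstack([a[:, :400],cv2.resize(w,(400,400))]))
print(imaging.camera_params("wrist"))
E
```

```text
tray [[356.3999938964844, 240.10000610351562], [367.79998779296875, 190.60000610351562], [473.79998779296875, 215.0], [462.29998779296875, 264.5]] [[0.5414, -0.0789, 0.02], [0.6572, -0.1032, 0.02], [0.6058, -0.3499, 0.02], [0.4905, -0.3244, 0.02]] c [ 0.5738 -0.2141  0.02  ] sides [0.118 0.252 0.118]
pad [[375.29998779296875, 270.29998779296875], [379.1000061035156, 252.89999389648438], [411.29998779296875, 260.1000061035156], [407.5, 277.3999938964844]] [[0.4721, -0.1158, 0.1], [0.5099, -0.1236, 0.1], [0.496, -0.1936, 0.1], [0.4582, -0.1857, 0.1]] sides [0.039 0.071 0.039]
tray [[161.39999389648438, 201.0], [267.8999938964844, 178.39999389648438], [278.5, 228.1999969482422], [172.0, 250.8000030517578]] [[0.6218, 0.3746, 0.02], [0.6802, 0.1294, 0.02], [0.5648, 0.1018, 0.02], [0.5069, 0.3458, 0.02]] c [0.5934 0.2379 0.02  ] sides [0.252 0.119 0.251]
pad [[187.0, 253.8000030517578], [220.0, 247.1999969482422], [223.5, 264.5], [190.39999389648438, 271.1000061035156]] [[0.4985, 0.2926, 0.1], [0.5145, 0.2215, 0.1], [0.4772, 0.2128, 0.1], [0.4612, 0.2838, 0.1]] sides [0.073 0.038 0.073]
housings [[ 0.5882 -0.14    0.057 ]
 [ 0.5718 -0.2123  0.057 ]
 [ 0.5555 -0.2868  0.057 ]]
{'intrinsics': array([[393.40122644,   0.        , 323.47342025],
       [  0.        , 393.40122644, 236.72650441],
       [  0.        ,   0.        ,   1.        ]]), 'camera_from_world': array([[ 0.26120017, -0.96528407, -0.00106231, -0.64947439],
       [-0.92392373, -0.2503267 ,  0.28931208, -0.03473839],
       [-0.27953427, -0.07458687, -0.95723424,  0.39140224],
       [ 0.        ,  0.        ,  0.        ,  1.        ]])}
```

View pics/c1.png

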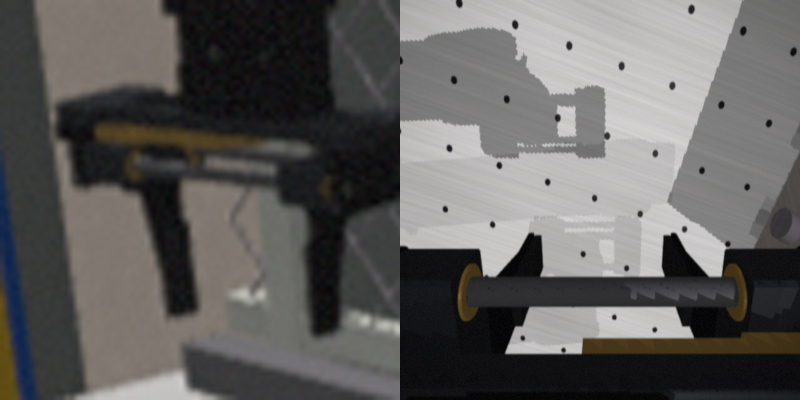

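```bash
cat >> h.py <<'E'
from scipy.spatial.transform import Rotation as R
YH=np.array([.204,.979,0]); YH/=np.linalg.norm(YH); XH=np.array([YH[1],-YH[0],0])
PIV=np.array([.573,-.2135,0])-.1*XH+[0,0,.095]
def goal(x,y,z):   # tip at tray-aligned offset from pivot x,y ; world height z
    s=get_state(); M=R.from_rotvec(s["tool_rot"]).as_matrix()
    P=PIV+x*XH+y*YH; P[2]=z+.182
    d=M.T@(P-s["position"]); ty=M[:,1]; 
    sp=-np.degrees(np.arctan2(np.cross(ty,XH)[2],ty@XH))
    print("t",round(s["time"],2),"inc",d.round(4),"spin",round(sp,2),"F tray",(s["ft_force"]@XH).round(2),(s["ft_force"]@YH).round(2),s["ft_force"][2].round(2))
def tip():
    s=get_state(); p=s["position"]-[0,0,.182]-PIV; return (p@XH).round(4),(p@YH).round(4),(p[2]+.095).round(4)
E
python3 - <<'E'
from h import *
goal(0,.106,.223)
im=cv2.imread("pics/scene0.png"); m=im.copy(); m[:170]=0
y=blob(m,(15,120,80),(32,255,255),230,300); m2=np.zeros(im.shape[:2],np.uint8); cv2.drawContours(m2,[y],-1,255,-1)
print(cv2.boxPoints(cv2.minAreaRect(y)).round(1).tolist(), y[:,0].min(0),y[:,0].max(0))
for th in (0,.05,.1,.15):
    c,s=np.cos(th),np.sin(th)
    P=[PIV+x*XH+(r*c-.002*s)*YH+[0,0,r*s+.002*c] for r in(.005,.076) for x in(-.02,.02)]
    q=proj("scene",P); t=np.zeros_like(m2); cv2.fillConvexPoly(t,cv2.convexHull(q.astype(np.float32)).round().astype(int),255)
    print(th,q.round(1).tolist(),((t>0)&(m2>0)).sum()/((t>0)|(m2>0)).sum())
E
```

```text
t 0.15 inc [ 0.4563 -0.4341 -0.0005] spin -63.11 F tray 0.1 0.22 -0.42
[[250.5, 191.8000030517578], [258.0, 180.1999969482422], [285.20001220703125, 197.6999969482422], [277.70001220703125, 209.3000030517578]] [251 186] [285 204]
0 [[268.0, 186.6], [252.4, 192.2], [288.4, 199.7], [272.5, 205.9]] 0.7633587786259542
0.05 [[268.0, 186.5], [252.4, 192.1], [288.3, 198.0], [272.4, 204.2]] 0.7962962962962963
0.1 [[268.0, 186.4], [252.4, 191.9], [288.2, 196.3], [272.2, 202.4]] 0.6805194805194805
0.15 [[267.9, 186.2], [252.3, 191.8], [288.0, 194.6], [272.0, 200.7]] 0.6304909560723514
```

Call:
step_arm(increments=[{"tx":0.03,"ty":-0.029,"spin":-4,"claw":0},{"tx":0.06,"ty":-0.057,"spin":-8,"claw":0},{"tx":0.09,"ty":-0.086,"spin":-12,"claw":0},{"tx":0.12,"ty":-0.114,"spin":-16,"claw":0},{"tx":0.15,"ty":-0.143,"spin":-20,"claw":0},{"tx":0.18,"ty":-0.171,"spin":-24,"claw":0},{"tx":0.21,"ty":-0.2,"spin":-28,"claw":0},{"tx":0.228,"ty":-0.217,"spin":-32,"claw":0}])

```text
invalid input at $.increments[0]: expected keys claw, tx, ty, tz, spin
```

```bash
python3 -c "
from h import *
goal(0,.106,.223);print(get_state()['position'])"
```

```text
t 0.15 inc [ 0.4563 -0.4341 -0.0005] spin -63.11 F tray 0.1 0.22 -0.42
[ 0.16942992 -0.62737428  0.40391125]
```

All five keys are required.

Call:
step_arm(increments=[{"tx":0.03,"ty":-0.029,"tz":0,"spin":-4,"claw":0},{"tx":0.06,"ty":-0.057,"tz":0,"spin":-8,"claw":0},{"tx":0.09,"ty":-0.086,"tz":0,"spin":-12,"claw":0},{"tx":0.12,"ty":-0.114,"tz":0,"spin":-16,"claw":0},{"tx":0.15,"ty":-0.143,"tz":0,"spin":-20,"claw":0},{"tx":0.18,"ty":-0.171,"tz":0,"spin":-24,"claw":0},{"tx":0.21,"ty":-0.2,"tz":0,"spin":-28,"claw":0},{"tx":0.228,"ty":-0.217,"tz":0,"spin":-32,"claw":0}])

```text
time: 0.82
position: [0.3354, -0.3542, 0.4048]
tool_rot: [-2.874, -1.267, -0.001]
ft_force: [0.3, 0.8, 0.6]
grip_width: 0.479
```

```bash
python3 -c "
from h import *
goal(0,.106,.223);print(get_state()['position'])"
```

```text
t 0.82 inc [ 3.044e-01 -5.950e-02  1.000e-04] spin -30.65 F tray 0.14 0.85 0.58
[ 0.33535531 -0.35419435  0.40476847]
```

Call:
step_arm(increments=[{"tx":0.038,"ty":-0.008,"tz":0,"spin":-4,"claw":0},{"tx":0.076,"ty":-0.015,"tz":0,"spin":-8,"claw":0},{"tx":0.114,"ty":-0.022,"tz":0,"spin":-12,"claw":0},{"tx":0.152,"ty":-0.03,"tz":0,"spin":-16,"claw":0},{"tx":0.19,"ty":-0.037,"tz":0,"spin":-20,"claw":0},{"tx":0.228,"ty":-0.045,"tz":0,"spin":-24,"claw":0},{"tx":0.266,"ty":-0.052,"tz":0,"spin":-28,"claw":0},{"tx":0.3,"ty":-0.059,"tz":0,"spin":-30.6,"claw":0}])

```text
time: 1.48
position: [0.4946, -0.0961, 0.4048]
tool_rot: [2.442, 1.976, 0.0]
ft_force: [0.4, -0.3, -0.6]
grip_width: 0.009
```

```bash
python3 - <<'E'
from h import *
cv2.imwrite("pics/w2.png",imaging.get_image("wrist"))
a=imaging.get_image("scene")[60:260,130:400]; cv2.imwrite("pics/s2.png",cv2.resize(a,None,fx=2.9,fy=2.9,interpolation=cv2.INTER_CUBIC))
goal(0,.106,.08); print(tip())
T=imaging.camera_params("wrist")["camera_from_world"]; print(-T[:3,:3].T@T[:3,3])
P=[PIV+x*XH+y*YH+[0,0,.003] for y in (0,.076,-.076) for x in(-.02,.02)]
print(proj("wrist",P).round(0).tolist())
E
```

```text
t 1.58 inc [2.30e-03 1.00e-04 1.43e-01] spin 0.15 F tray 0.1 0.23 0.87
(np.float64(-0.0002), np.float64(0.1032), np.float64(0.223))
[ 0.51269553 -0.01388908  0.38535998]
[[298.0, 349.0], [346.0, 349.0], [297.0, 263.0], [348.0, 263.0], [299.0, 424.0], [344.0, 424.0]]
```

View pics/w2.png

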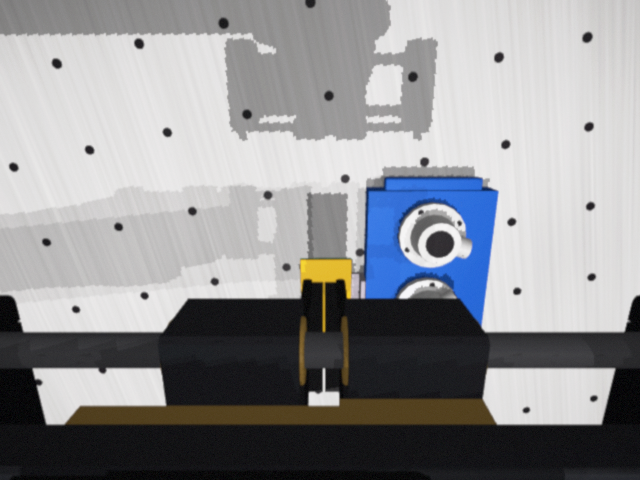

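View pics/s2.png

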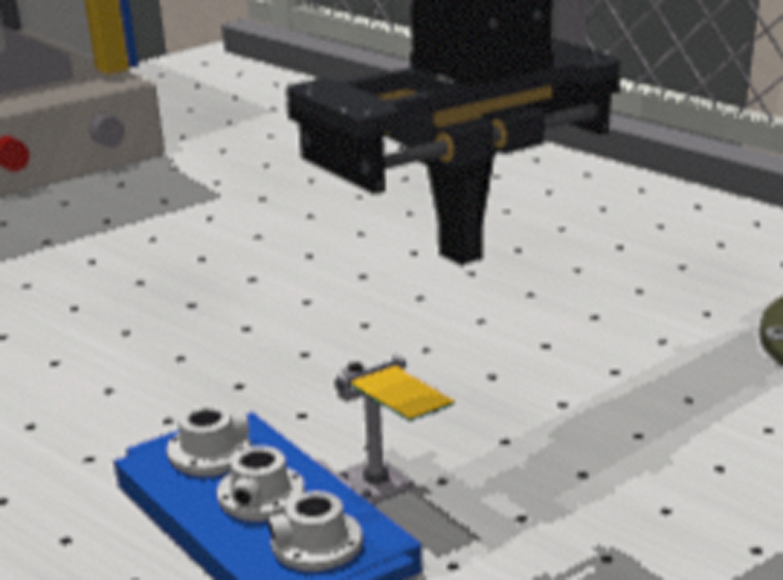

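Call:
step_arm(increments=[{"tx":0,"ty":0,"tz":0.035,"spin":0,"claw":0},{"tx":0,"ty":0,"tz":0.07,"spin":0,"claw":0},{"tx":0,"ty":0,"tz":0.105,"spin":0,"claw":0},{"tx":0,"ty":0,"tz":0.125,"spin":0,"claw":0},{"tx":0,"ty":0,"tz":0.138,"spin":0,"claw":0},{"tx":0,"ty":0,"tz":0.138,"spin":0,"claw":0}])

```text
time: 2.08
position: [0.492, -0.0992, 0.2633]
tool_rot: [-2.443, -1.966, 0.006]
ft_force: [-0.3, -0.6, 0.0]
grip_width: 0.006
```

```bash
python3 - <<'E'
from h import *
cv2.imwrite("pics/w3.png",imaging.get_image("wrist"))
goal(0,.09,.085); print(tip())
E
```

```text
t 2.13 inc [-0.0056  0.0018 -0.0018] spin -0.56 F tray -0.67 0.02 0.88
(np.float64(-0.0017), np.float64(0.0956), np.float64(0.0833))
```

View pics/w3.png

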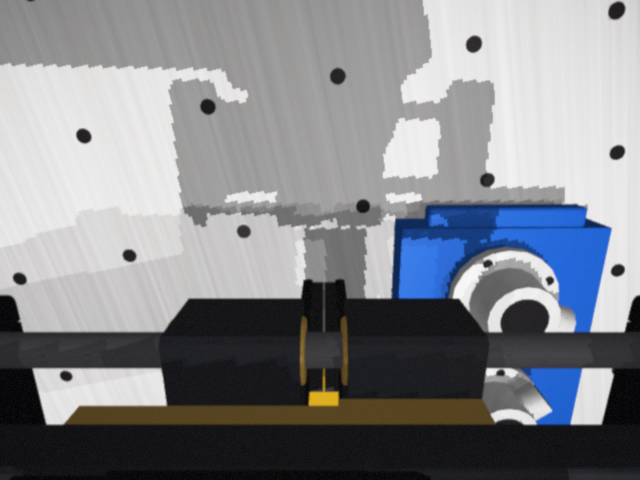

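```bash
python3 - <<'E'
from h import *
s=get_state(); print(s["joint_positions"].round(3),s["qd"].round(3),s["tool_rot"],R.from_rotvec(s["tool_rot"]).as_matrix().round(4).tolist())
goal(0,.09,.085); print(tip())
E
```

```text
[ 0.742  0.18  -0.641  1.954  0.123  1.05  -0.168] [ 0.003 -0.032 -0.01  -0.047 -0.008  0.008  0.004] [-2.44477475 -1.96797105  0.00340396] [[0.2136, 0.9769, -0.0037], [0.9769, -0.2136, 0.0011], [0.0003, -0.0038, -1.0]]
t 2.13 inc [-0.0056  0.0018 -0.0018] spin -0.56 F tray -0.67 0.02 0.88
(np.float64(-0.0017), np.float64(0.0956), np.float64(0.0833))
```

Call:
step_arm(increments=[{"tx":0,"ty":0,"tz":0,"spin":0,"claw":0},{"tx":0,"ty":0,"tz":0,"spin":0,"claw":0},{"tx":0,"ty":0,"tz":0,"spin":0,"claw":0}])

```text
time: 2.38
position: [0.4945, -0.0989, 0.2681]
tool_rot: [2.445, 1.969, 0.002]
ft_force: [0.1, -0.0, 0.3]
grip_width: 0.005
```

```bash
python3 - <<'E'
from h import *
s=get_state(); print(s["joint_positions"].round(3),s["qd"].round(3))
goal(0,.09,.085); print(tip())
E
```

```text
[ 0.742  0.177 -0.642  1.951  0.123  1.05  -0.169] [-0.001  0.001 -0.001  0.003 -0.    -0.002 -0.001]
t 2.38 inc [-0.0062  0.0003  0.0011] spin -0.53 F tray 0.1 0.01 0.32
(np.float64(-0.0003), np.float64(0.0962), np.float64(0.0861))
```

Call:
step_arm(increments=[{"tx":-0.003,"ty":0,"tz":0,"spin":0,"claw":0},{"tx":-0.006,"ty":0,"tz":0,"spin":0,"claw":0},{"tx":-0.008,"ty":0,"tz":0,"spin":0,"claw":0},{"tx":-0.008,"ty":0,"tz":0,"spin":0,"claw":0}])

```text
time: 2.72
position: [0.4921, -0.1072, 0.2669]
tool_rot: [2.447, 1.969, -0.0]
ft_force: [-0.3, -0.5, -0.7]
grip_width: 0.008
```

```bash
python3 - <<'E'
from h import *
goal(0,.084,.085); print(tip())
E
```

```text
t 2.72 inc [-0.0035  0.0009 -0.0001] spin -0.58 F tray -0.23 -0.52 -0.75
(np.float64(-0.0009), np.float64(0.0875), np.float64(0.0849))
```

No contact yet; I'll move in by small steps.

Call:
step_arm(increments=[{"tx":-0.0015,"ty":0,"tz":0,"spin":0,"claw":0},{"tx":-0.003,"ty":0,"tz":0,"spin":0,"claw":0},{"tx":-0.003,"ty":0,"tz":0,"spin":0,"claw":0}])

```text
time: 2.97
position: [0.4916, -0.1091, 0.2667]
tool_rot: [-2.446, -1.971, -0.001]
ft_force: [0.2, 1.2, 0.2]
grip_width: 0.001
```

```bash
python3 - <<'E'
from h import *
goal(0,.084,.085); print(tip())
E
```

```text
t 2.97 inc [-0.0016  0.001  -0.0003] spin -0.5 F tray -0.01 1.23 0.21
(np.float64(-0.001), np.float64(0.0856), np.float64(0.0847))
```

Call:
step_arm(increments=[{"tx":-0.0015,"ty":0,"tz":0,"spin":0,"claw":0},{"tx":-0.002,"ty":0,"tz":-0.002,"spin":0,"claw":0},{"tx":-0.0025,"ty":0,"tz":-0.004,"spin":0,"claw":0},{"tx":-0.003,"ty":0,"tz":-0.006,"spin":0,"claw":0},{"tx":-0.003,"ty":0,"tz":-0.008,"spin":0,"claw":0},{"tx":-0.0035,"ty":0,"tz":-0.01,"spin":0,"claw":0}])

```text
time: 3.47
position: [0.4912, -0.1107, 0.2768]
tool_rot: [-2.443, -1.972, -0.004]
ft_force: [1.1, 5.3, -0.4]
grip_width: 0.006
```

```bash
python3 - <<'E'
from h import *
goal(0,.084,.085); print(tip())
cv2.imwrite("pics/w4.png",imaging.get_image("wrist")); a=imaging.get_image("scene")[100:260,200:360]; cv2.imwrite("pics/s4.png",cv2.resize(a,None,fx=3.7,fy=3.7,interpolation=cv2.INTER_CUBIC))
E
```

```text
t 3.47 inc [0.0001 0.001  0.0098] spin -0.41 F tray -0.05 5.41 -0.38
(np.float64(-0.001), np.float64(0.0839), np.float64(0.0948))
```

View pics/s4.png

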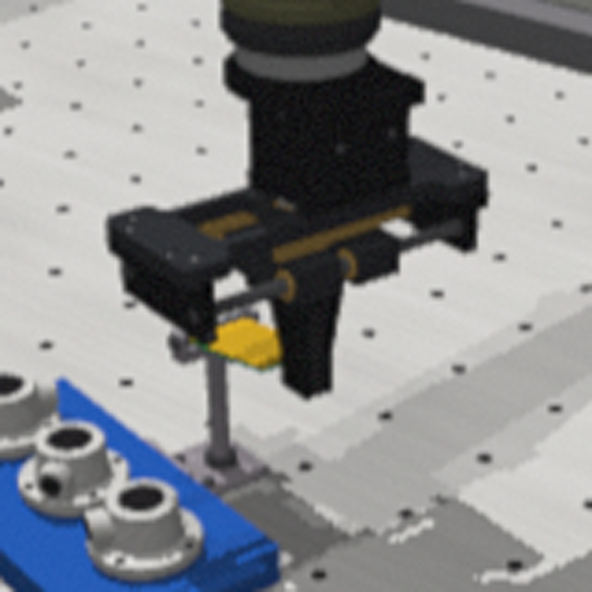

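Pressing at about 5 N and lifting works: the paddle is up to about 0.2 rad. The near free corner is at crop (265,365). I'll keep following the arc.

Call:
step_arm(increments=[{"tx":-0.001,"ty":0,"tz":-0.008,"spin":0,"claw":0},{"tx":-0.0035,"ty":0,"tz":-0.015,"spin":0,"claw":0},{"tx":-0.007,"ty":0,"tz":-0.0215,"spin":0,"claw":0},{"tx":-0.011,"ty":0,"tz":-0.028,"spin":0,"claw":0},{"tx":-0.0155,"ty":0,"tz":-0.034,"spin":0,"claw":0},{"tx":-0.0205,"ty":0,"tz":-0.0395,"spin":0,"claw":0},{"tx":-0.0205,"ty":0,"tz":-0.0395,"spin":0,"claw":0}])

```text
time: 4.15
position: [0.487, -0.1332, 0.3182]
tool_rot: [2.445, 1.969, 0.002]
ft_force: [1.3, 3.1, 0.8]
grip_width: 0.005
```

```bash
python3 - <<'E'
from h import *
goal(0,.0605,.1345); print(tip())
cv2.imwrite("pics/w5.png",imaging.get_image("wrist")); a=imaging.get_image("scene")[100:260,200:360]; cv2.imwrite("pics/s5.png",cv2.resize(a,None,fx=3.7,fy=3.7,interpolation=cv2.INTER_CUBIC))
E
```

```text
t 4.15 inc [-0.0006  0.0006  0.0017] spin -0.54 F tray 0.66 3.29 0.85
(np.float64(-0.0006), np.float64(0.0611), np.float64(0.1362))
```

View pics/s5.png

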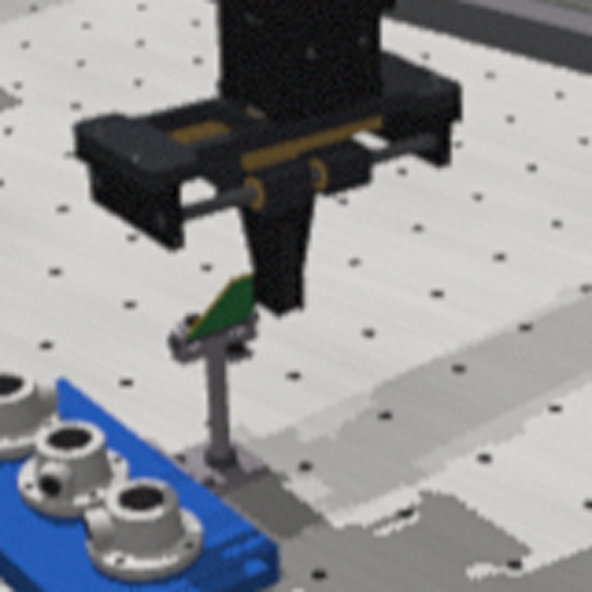

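Paddle at about 45°, green face towards the camera, with the finger on the free edge. Continuing to vertical.

Call:
step_arm(increments=[{"tx":-0.0045,"ty":0,"tz":-0.0025,"spin":0,"claw":0},{"tx":-0.009,"ty":0,"tz":-0.005,"spin":0,"claw":0},{"tx":-0.0155,"ty":0,"tz":-0.0085,"spin":0,"claw":0},{"tx":-0.0225,"ty":0,"tz":-0.012,"spin":0,"claw":0},{"tx":-0.0295,"ty":0,"tz":-0.0145,"spin":0,"claw":0},{"tx":-0.037,"ty":0,"tz":-0.017,"spin":0,"claw":0},{"tx":-0.0435,"ty":0,"tz":-0.0185,"spin":0,"claw":0},{"tx":-0.05,"ty":0,"tz":-0.02,"spin":0,"claw":0}])

```text
time: 4.92
position: [0.4753, -0.1828, 0.3361]
tool_rot: [-2.447, -1.969, 0.001]
ft_force: [0.7, 1.2, -0.8]
grip_width: 0.004
```

```bash
python3 - <<'E'
from h import *
goal(0,.010,.155); print(tip())
E
```

```text
t 4.92 inc [-0.0001  0.0019 -0.0009] spin -0.57 F tray 0.46 1.32 -0.79
(np.float64(-0.0019), np.float64(0.0101), np.float64(0.1541))
```

Call:
step_arm(increments=[{"tx":-0.005,"ty":0.001,"tz":0,"spin":0,"claw":0},{"tx":-0.0105,"ty":0.002,"tz":0.0005,"spin":0,"claw":0},{"tx":-0.0165,"ty":0.002,"tz":0.0015,"spin":0,"claw":0},{"tx":-0.022,"ty":0.002,"tz":0.0035,"spin":0,"claw":0},{"tx":-0.0275,"ty":0.002,"tz":0.006,"spin":0,"claw":0},{"tx":-0.033,"ty":0.002,"tz":0.009,"spin":0,"claw":0},{"tx":-0.038,"ty":0.002,"tz":0.0125,"spin":0,"claw":0},{"tx":-0.0425,"ty":0.002,"tz":0.0165,"spin":0,"claw":0}])

```text
time: 5.58
position: [0.4687, -0.2243, 0.3194]
tool_rot: [2.446, 1.97, -0.0]
ft_force: [0.3, 1.2, 0.1]
grip_width: 0.005
```

```bash
python3 - <<'E'
from h import *
goal(0,-.0323,.138); print(tip())
a=imaging.get_image("scene")[100:260,200:360]; cv2.imwrite("pics/s6.png",cv2.resize(a,None,fx=3.7,fy=3.7,interpolation=cv2.INTER_CUBIC))
E
```

```text
t 5.58 inc [-0.0004 -0.0001 -0.0006] spin -0.53 F tray 0.09 1.23 0.07
(np.float64(0.0001), np.float64(-0.0319), np.float64(0.1374))
```

View pics/s6.png

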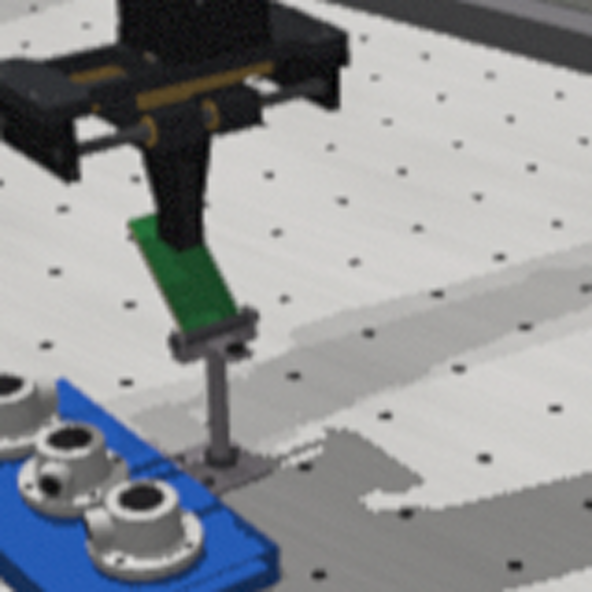

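Call:
step_arm(increments=[{"tx":-0.004,"ty":0,"tz":0.0045,"spin":0,"claw":0},{"tx":-0.0075,"ty":0,"tz":0.009,"spin":0,"claw":0},{"tx":-0.011,"ty":0,"tz":0.014,"spin":0,"claw":0},{"tx":-0.0135,"ty":0,"tz":0.0195,"spin":0,"claw":0},{"tx":-0.0155,"ty":0,"tz":0.025,"spin":0,"claw":0},{"tx":-0.017,"ty":0,"tz":0.031,"spin":0,"claw":0},{"tx":-0.018,"ty":0,"tz":0.036,"spin":0,"claw":0},{"tx":-0.018,"ty":0,"tz":0.039,"spin":0,"claw":0}])

```text
time: 6.3
position: [0.4647, -0.2415, 0.2799]
tool_rot: [-2.446, -1.971, 0.001]
ft_force: [-0.1, -0.2, 0.8]
grip_width: 0.006
```

```bash
python3 - <<'E'
from h import *
goal(0,-.0505,.095); print(tip())
E
```

```text
t 6.3 inc [-0.001   0.0003  0.0029] spin -0.53 F tray -0.04 -0.19 0.84
(np.float64(-0.0003), np.float64(-0.0495), np.float64(0.0979))
```

Call:
step_arm(increments=[{"tx":0,"ty":0,"tz":0.001,"spin":0,"claw":0},{"tx":0,"ty":0,"tz":0.002,"spin":0,"claw":0},{"tx":0,"ty":0,"tz":0.003,"spin":0,"claw":0},{"tx":0,"ty":0,"tz":0.003,"spin":0,"claw":0}])

```text
time: 6.63
position: [0.4649, -0.2414, 0.2785]
tool_rot: [2.446, 1.971, -0.001]
ft_force: [-2.6, 0.2, 6.6]
grip_width: 0.006
```

```bash
python3 - <<'E'
from h import *
goal(0,-.0505,.095); print(tip())
E
```

```text
t 6.63 inc [-0.0012  0.0002  0.0015] spin -0.52 F tray -2.54 -0.36 6.6
(np.float64(-0.0002), np.float64(-0.0493), np.float64(0.0965))
```

The force rose to 6.6 N at tip z 96.5 mm, where the green face should be at 97 mm, so the paddle is on its rest. I'll retract upward and look.

Call:
step_arm(increments=[{"tx":0,"ty":0,"tz":-0.005,"spin":0,"claw":0},{"tx":0,"ty":0,"tz":-0.03,"spin":0,"claw":0},{"tx":0,"ty":0,"tz":-0.06,"spin":0,"claw":0},{"tx":0,"ty":0,"tz":-0.09,"spin":0,"claw":0},{"tx":0,"ty":0,"tz":-0.12,"spin":0,"claw":0},{"tx":0,"ty":0,"tz":-0.12,"spin":0,"claw":0}])

```text
time: 7.13
position: [0.4666, -0.2412, 0.4043]
tool_rot: [2.438, 1.965, 0.006]
ft_force: [0.8, -0.2, 0.6]
grip_width: 0.002
```

```bash
python3 - <<'E'
from h import *
goal(0,-.0505,.2); print(tip())
im=imaging.get_image("scene"); g=blob(im[:300],(45,120,30),(85,255,255),200,330)
m2=np.zeros(im.shape[:2],np.uint8); cv2.drawContours(m2,[g],-1,255,-1); print(cv2.contourArea(g))
for th in (np.pi,3.04,2.94,2.84):
    c,s=np.cos(th),np.sin(th)
    P=[PIV+x*XH+(r*c+.002*s)*YH+[0,0,r*s-.002*c] for r in(.005,.076) for x in(-.02,.02)]
    q=proj("scene",P); t=np.zeros_like(m2); cv2.fillConvexPoly(t,cv2.convexHull(q.astype(np.float32)).round().astype(int),255)
    print(round(th,2),q.round(1).tolist(),((t>0)&(m2>0)).sum()/((t>0)|(m2>0)).sum())
cv2.imwrite("pics/s7.png",cv2.resize(im[120:280,170:370],None,fx=3.7,fy=3.7,interpolation=cv2.INTER_CUBIC))
E
```

```text
t 7.13 inc [-0.0016 -0.0017  0.0223] spin -0.49 F tray 0.83 -0.01 0.6
(np.float64(0.0015), np.float64(-0.0488), np.float64(0.2223))
205.0
3.14 [[265.3, 184.9], [249.8, 190.4], [247.0, 173.1], [231.8, 178.1]] 0.7672131147540984
3.04 [[265.4, 184.7], [249.8, 190.2], [247.0, 170.1], [231.6, 175.0]] 0.5573333333333333
2.94 [[265.4, 184.5], [249.9, 190.0], [247.1, 167.2], [231.7, 172.1]] 0.43935926773455375
2.84 [[265.5, 184.4], [249.9, 189.9], [247.4, 164.5], [231.9, 169.4]] 0.36088709677419356
```

View pics/s7.png

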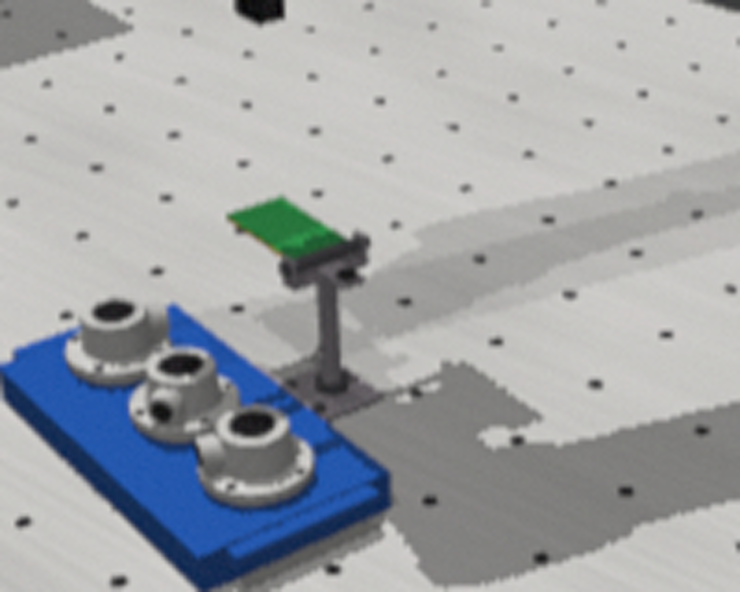

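The paddle lies flat with the green face up. Its free corners are at scene pixels (246,173) and (232,178), against (247,173) and (232,178) predicted for pi. All three housings in the full tray are standing, and the gripper is clear.

```bash
python3 -c "
from h import *
im=imaging.get_image('scene'); a=cv2.imread('pics/scene0.png')
print('part region diff',cv2.absdiff(im,a)[240:410,320:500].mean(), cv2.absdiff(im,a)[262:290,428:485].mean())
print(workorder.close_job())"
```

```text
part region diff 7.967657952069716 5.368629908103593
the job is handed in; nothing more can be done
None
```

The full tray's paddle is flipped and lies flat on its far rest with the green face up. I handed the job in at about 7 s on the robot's clock.

**How it was done:** The tool can only point straight down, so a fingertip could not go flat under the paddle. With the gripper shut, I pressed the side of the finger against the free edge at about 5 N and lifted. I followed the arc over the pivot, then pushed the green face down with the tip. The highest force I read was 6.6 N, at the final seating. The arm moved the paddle at about 1.2 rad/s by command.

**Last checks:**
- **Paddle angle:** The free corners in the scene picture match the positions predicted for pi within about 1 pixel. An angle of 3.04 would shift them about 3 pixels. The tip height at seating (96.5 mm) also fits the face being flat.
- **Full tray's housings:** All three were standing in the last picture, and the arm never came near them.
- **Robot:** The gripper finished about 125 mm above the paddle, and the force readings were down to noise.
- **Part tray:** I did not view it again. The robot never went near it, but the picture comparison did not settle it. The mean difference from the start picture was 5 to 8 grey levels, which may be shadow and noise.

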